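# Clamp the shoe segment in the wear gauge with the hex key

### The job

Take the red-handled hex key out of its yellow stand, feel for the recessed hex socket at the bottom of the round well in the green wear gauge, pressing only gently, and turn the clamp screw clockwise, about two and a half quarter turns with fresh grips as needed, until it comes up against its stop and the steel strap is fully down on the graphite segment; do not force it further. Then put the key back upright in its stand, fully down, and let go; leave the other things where they are.

Things in the scene. Friction and masses are not known exactly. Their poses are not given: they have to be found in the camera images.
- key: straight steel hex key, 130 to 210 g, standing upright in its stand. Origin at the centre of its lower end, z up along it. Lowest 5 mm: blunt round tapered nose, 9 mm across at the end, 14 at its top. From 5 to 64 mm: hexagonal shank 14 mm across flats, one pair of flats square to the key's own x axis. Above: the red handle. In the stand its lower end is 4 mm above the cart top
- key_grip (a point): centre of the key's red handle, 86.5 mm above the key's lower end, same axes as the key. The handle is 30 x 30 mm square (sides along the key's x and y) and 45 mm tall, from 64 to 109 mm above the lower end; its underside rests on the stand
- stand: fixed yellow block 70 x 70 mm, 68 mm tall, with a round vertical hole 26 mm across right through its middle; origin at the centre of its underside, on the hole's axis
- gauge: green wear gauge fixed to the cart: base 150 x 250 x 30 mm, origin at the centre of its underside; square housing 110 x 110 mm with the well, top 90 mm up, centred 55 mm towards its -y; on its +y half a bed with the graphite segment under a steel hold-down strap, an anvil (70 mm high), then a crank. Nothing on it is higher than 110 mm
- well (a point): centre of the mouth of the round well, 48 mm across, in the top of the gauge's housing, 90 mm above the cart top; axes as the gauge's. The well is 15 mm deep; its floor is the flat top of the clamp screw's wide head with the hex socket in it: 15.2 mm across flats, 20 mm deep, flat bottom
- well_floor (a point): point on the well's axis, 15 mm below its mouth, at the height of the screw head. The screw floats: its socket lies off this point by up to 5 mm along the gauge's x and up to 5 mm along its y, NOT measured, and stays there. The head is sprung: pressed, it gives way from about 4 N on, 1.5 N more per mm, for 6 mm, then is rigid
- screw (a joint): angle of the clamp screw (rad), grows clockwise seen from above. Starts at 0 to 0.6; hard stop at 4.2, where the strap is fully down (it sinks 6 mm in all). Yaw of the socket's flats = gauge's yaw minus this angle (repeats every 60 degrees); at 0 one pair of flats is square to the gauge's x. It takes 0.04 N m to turn, stays where left; at the stop 0.1 N m is plenty
- insulator: squat brown ribbed ceramic insulator, 62 mm across, 60 mm tall, loose; origin at the centre of its underside. Leave alone; it and the key stand may be on either side of the gauge
- segment: black graphite shoe segment 30 x 62.5 x 28 mm with a grey crack line, lying loose on the gauge's bed against the anvil, under the strap; origin at the centre of its underside. Leave it there
- spare: a second black cracked graphite segment, 30 x 62.5 x 28 mm, loose on the cart top; origin at the centre of its underside. Leave alone
- pin: small nickel spring pin, 45 mm long, 9 mm thick, loose in the blue tray; leave alone
- wrench: steel spanner lying loose on the cart top; leave alone
- jar: small closed jar, 56 mm across, 75 mm tall, loose; leave alone
- can: can with a yellow band, 60 mm across, 100 mm tall, loose; leave alone
There are look-alikes about, which are no part of the job. Of the things shaped like the key, the steel one is meant.

How it is judged:
By the outcome, as a careful person would: the job done as asked, in the order asked, and still so for the second after the job is handed in, with the robot touching nothing.
It also fails if it takes over 72 s, if anything falls off the work surface, if the arm or the gripper's body presses on something with over 40 N, if the wrist force passes 120 N, or if a joint passes its speed limit or range.

### The arm

A 7-joint arm with a two-finger parallel gripper is mounted at the origin on the work surface. World frame = base frame: x ahead of the robot, y to its left, z up, the work surface at z = 0. Lengths are in m, angles in rad, forces in N, time in s.
With the tool pointing down it reaches from about 0.425 to 0.8 m from the base axis. Payload 8.3 kg.
Tool frame: the origin (TCP) lies between the finger pads; the fingertips stand 8 mm ahead of it and the grasp point (between the pads) lies 11 mm behind it; z points along the fingers, y is the direction in which the jaws open and shut (so a half turn about z gives the same grasp; the last joint's range is limited). The gripper opens to 85 mm and grips with 20 to 120 N. Pads are 22 mm wide; open, the fingers measure 114 mm over their backs; the gripper's body (76 mm by 85 mm) begins 54 mm behind the grasp point. The pads swing forward as they close: fully open they stand 13 mm farther back than shut.
Start: joints at [-1.306, 0.383, 0.016, 1.37, -0.006, 1.388, -0.046], TCP at [0.201, 0.592, 0.239] pointing down, gripper open.
Joint ranges: [-2.95, 2.95], [-0.25, 2.06], [-1.52, 1.56], [0.18, 2.33], [-1.44, 4.58], [0.02, 2.06], [-3.01, 3.01]. Speed limits (rad/s): [2.39, 2.39, 3.01, 3.01, 3.14, 3.14, 3.14].

### API

Orientations are given as a unit quaternion [x, y, z, w].
In Python, from plant import get_state, camera, sign_off gives the robot as it stands.
- The arm moves only by the tool step_arm, never from a script. Its argument "moves" is a list that holds one entry, the list of rows, each a list of 7 numbers: the turn, a rotation vector about the world's x, y, z in degrees, then the shift along the world's x, y, z in m, then the closure, from 0 (fully open) to 1 (shut). A call has 1 to 5 rows; each row is the pose to reach, as a shift and turn from the pose commanded when the call began; what a row does not reach only later rows make up. A row lasts 1/8 s, in which the tool goes at most 62.5 mm and 10.7 degrees, less where a joint would pass 70% of its speed; a pose out of reach is approached as far as the arm can. A call with a gripper value outside its range is refused whole. The fingers move at their own pace and stop on an object; the grip force is fixed at half the most. Time passes only in rows, so rows that repeat a pose let the fingers close. It gives the time, the measured TCP pose, the force and the opening at its end, in the units of the state.
- get_state(): the state, without advancing time (a new reading comes with each control period).
- camera(name): name is "scene" or "top"; returns a dict with "image" (420x560x3 uint8, red, green, blue), "intrinsics" (3x3 intrinsics, pixels), "k1" (the pictures are not rectified: a ray, as slopes to the right and down, at radius r is drawn at 1 + k1 r^2 times it, then the intrinsics apply), "world_to_cam" (4x4, takes a point from world to camera coordinates). Camera axes: x right, y down, z forward; pixel columns grow to the right and rows downward; lengths in m; the calibration is good to about 2 mm. A picture is of the moment at which its call begins. There is no depth.
- sign_off(): hands the job in, once; it reports no verdict.
The state is a dict: "time_s": time; "qpos": joint angles; "qvel": joint speeds; "tau": joint torques, N m; "tool_pos": TCP position; "ee_rot": TCP orientation; "ft_force": force on the tool from outside, world axes, zero at the start; "moment": the same for the moment, N m; "opening": finger opening in m.
Only numpy, scipy, OpenCV 4.12 (cv2) and the standard library are available. Lean on these libraries where they do the work, as an engineer would, in place of code of your own. Each camera call takes 0.05 s, during which the arm holds its last target. There are 200 camera calls.

## Working session

There is one attempt and no reset: what is moved stays moved. The work goes in short steps, Python scripts to look and compute and a tool call to move; the robot and the scene stay as the last step left them, time stands still between calls to the robot, and variables do not carry over. Pictures are saved under pics/ and viewed, about 8 in all and at most 12, crops included, and the job is handed in when it is done.

Besides the shell and the picture viewer there is one more tool, called as name(argument=value, ...), one argument or row to a line, values as JSON. step_arm: Moves the arm, as the interface text tells. Its arguments: {"type":"object","properties":{"moves":{"type":"array","items":{"type":"array","items":{"type":"array","items":{"type":"number"}}}}},"required":["moves"]}

```bash
ls; mkdir -p pics; python3 - <<'E'
from plant import get_state,camera
import cv2,json
for n in("scene","top"):
    c=camera(n); cv2.imwrite(f"pics/{n}0.png",c["image"][:,:,::-1]); print(n,c["intrinsics"],c["k1"],c["world_to_cam"])
print(get_state())
E
```

```text
pics
scene [[540.06254353   0.         272.55815991]
 [  0.         540.06254353 217.72848452]
 [  0.           0.           1.        ]] -0.1682802149220055 [[ 1.58349168e-02  9.99741309e-01 -1.63269744e-02  5.53410946e-03]
 [ 6.58483874e-01 -2.27149121e-02 -7.52251966e-01 -2.97073255e-01]
 [-7.52428231e-01  1.16079796e-03 -6.58673219e-01  1.73010626e+00]
 [ 0.00000000e+00  0.00000000e+00  0.00000000e+00  1.00000000e+00]]
top [[427.81172503   0.         279.99006038]
 [  0.         427.81172503 204.30611511]
 [  0.           0.           1.        ]] 0.03784951878441806 [[ 2.53630650e-02 -9.99630203e-01 -9.80675331e-03  5.79470013e-04]
 [-9.84862332e-01 -2.33032899e-02 -1.71764792e-01  5.79108797e-01]
 [ 1.71472744e-01  1.40147835e-02 -9.85089176e-01  9.69766493e-01]
 [ 0.00000000e+00  0.00000000e+00  0.00000000e+00  1.00000000e+00]]
{'time_s': 0.1, 'qpos': array([-1.30594492,  0.38415041,  0.01637008,  1.37105209, -0.00630515,
        1.38821929, -0.04653115]), 'qvel': array([-0.00026836, -0.00218588,  0.00146151, -0.00485318,  0.00015805,
       -0.00044648,  0.00046328]), 'tau': array([ 3.78100623e-03, -6.29132080e+01,  8.47889129e-01, -3.72762537e+01,
        1.68168289e-02,  1.05105739e-02,  4.67880420e-05]), 'tool_pos': array([0.20101251, 0.59131952, 0.23837974]), 'ee_rot': array([ 1.63125427e-01,  9.86604937e-01, -8.79705910e-04, -1.35658196e-04]), 'ft_force': array([-0.32005779,  0.25005261, -0.47372801]), 'moment': array([ 0.0002104 , -0.02021536, -0.01503224]), 'opening': 0.0852463651252629}
```

View pics/scene0.png

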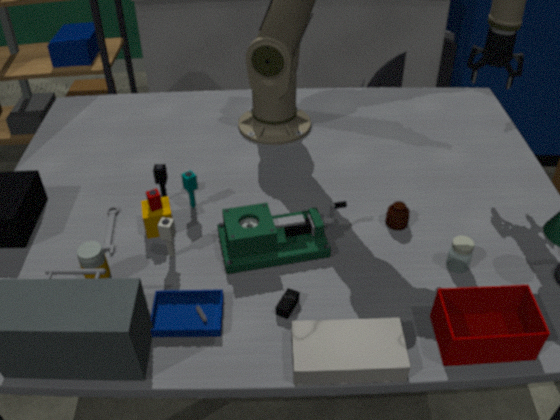

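View pics/top0.png

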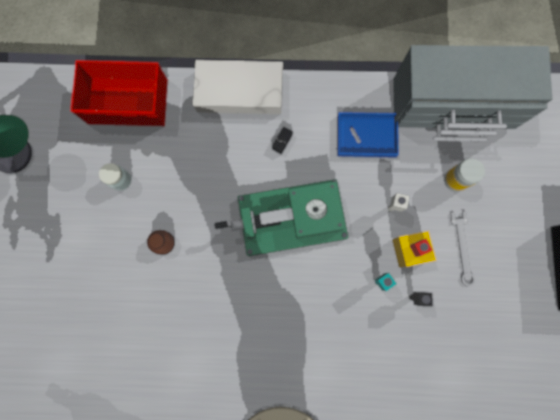

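Look-alikes for the key: red handle in the yellow stand (scene 154,200; top 422,247), black (160,175; 424,299), teal (190,182; 387,282), white (166,228; 400,201). I choose the red one in the yellow stand and check it in a close crop.

```bash
cat > h.py <<'E'
import numpy as np,cv2
from plant import get_state,camera
def ray(c,uv):
    p=cv2.undistortPoints(np.array(uv,float).reshape(-1,1,2),c["intrinsics"],np.array([c["k1"],0,0,0.]),None,None,None).reshape(-1,2)
    W=c["world_to_cam"];R=W[:3,:3];o=-R.T@W[:3,3]
    return o,np.c_[p,np.ones(len(p))]@R
def onplane(c,uv,z):
    o,d=ray(c,uv); return o+d*((z-o[2])/d[:,2])[:,None]
def proj(c,P):
    W=c["world_to_cam"];q=np.atleast_2d(P)@W[:3,:3].T+W[:3,3]
    s=q[:,:2]/q[:,2:];s=s*(1+c["k1"]*(s**2).sum(1))[:,None]
    K=c["intrinsics"];return s*K[0,0]+K[:2,2]
E
python3 - <<'E'
from h import *
t=camera("top");s=camera("scene")
a=cv2.resize(t["image"][225:275,385:445],None,fx=6.5,fy=6.5,interpolation=2)
b=cv2.resize(t["image"][175:260,235:355],None,fx=390/120,fy=390/120,interpolation=2)
d=cv2.resize(s["image"][180:245,130:208],None,fx=5,fy=5,interpolation=2)[:,:390]
e=cv2.resize(s["image"][195:275,210:340],None,fx=3,fy=3,interpolation=2)
P=lambda x:np.pad(x,((0,325-x.shape[0]),(0,0),(0,0))) if x.shape[0]<325 else x[:325]
im=np.r_[np.c_[P(a),P(b)],np.c_[P(d),P(e)]];im=cv2.resize(im,(720,600))
cv2.imwrite("pics/crop1.png",im[:,:,::-1])
for n,c in(("top",t),("scene",s)):
    hsv=cv2.cvtColor(c["image"],cv2.COLOR_RGB2HSV);H,S,V=[hsv[...,i].astype(int) for i in range(3)]
    for k,m in(("red",((H<8)|(H>172))&(S>150)&(V>80)),("yellow",(H>18)&(H<32)&(S>150)&(V>90)),("green",(H>65)&(H<88)&(S>120))):
        cs,_=cv2.findContours(m.astype(np.uint8),0,2)
        for q in cs:
            if cv2.contourArea(q)>60: print(n,k,cv2.contourArea(q),cv2.boundingRect(q),cv2.approxPolyDP(q,2.5,True)[:,0].tolist())
E
```

```text
Traceback (most recent call last):
cv2.error: OpenCV(4.12.0) /io/opencv/modules/imgcodecs/src/loadsave.cpp:1058: error: (-215:Assertion failed) image.channels() == 1 || image.channels() == 3 || image.channels() == 4 in function 'imwrite_'
```

```bash
python3 - <<'E'
from h import *
t=camera("top");s=camera("scene")
R=lambda x:cv2.resize(x,(390,300),interpolation=2)
im=np.vstack([np.hstack([R(t["image"][225:275,385:450]),R(t["image"][172:264,235:355])]),np.hstack([R(s["image"][180:240,125:203]),R(s["image"][195:275,230:334])])])
cv2.imwrite("pics/crop1.png",im[:,:,::-1])
for n,c in(("top",t),("scene",s)):
    hsv=cv2.cvtColor(c["image"],cv2.COLOR_RGB2HSV);H,S,V=[hsv[...,i].astype(int) for i in range(3)]
    for k,m in(("red",((H<8)|(H>172))&(S>150)&(V>80)),("yellow",(H>18)&(H<32)&(S>150)&(V>90)),("green",(H>65)&(H<88)&(S>120))):
        cs,_=cv2.findContours(m.astype(np.uint8),0,2)
        for q in cs:
            if cv2.contourArea(q)>60: print(n,k,cv2.contourArea(q),cv2.boundingRect(q),cv2.approxPolyDP(q,2.5,True)[:,0].tolist())
E
```

```text
top red 169.0 (411, 240, 20, 15) [[425, 240], [411, 246], [416, 254], [430, 250]]
top red 4954.0 (71, 60, 96, 65) [[75, 61], [71, 111], [159, 118], [163, 124], [166, 79], [157, 62]]
top yellow 705.5 (394, 232, 41, 35) [[427, 232], [401, 236], [394, 241], [400, 264], [409, 266], [434, 259], [432, 251], [415, 256], [409, 246], [426, 238], [431, 246]]
top yellow 110.5 (447, 174, 19, 16) [[447, 178], [452, 187], [465, 187], [452, 174]]
top green 838.5 (0, 116, 27, 40) [[1, 116], [0, 155], [9, 155], [23, 146], [26, 130], [18, 119]]
scene red 4757.0 (438, 285, 112, 56) [[549, 332], [527, 285], [438, 289], [454, 340]]
scene yellow 294.5 (142, 196, 29, 23) [[168, 198], [161, 197], [162, 208], [152, 213], [147, 200], [142, 201], [143, 218], [170, 214]]
scene green 269.5 (544, 214, 16, 31) [[559, 214], [544, 229], [550, 240], [554, 239], [557, 244]]
scene green 4439.0 (219, 204, 111, 69) [[224, 210], [225, 223], [219, 227], [225, 261], [233, 260], [230, 266], [225, 264], [227, 272], [241, 267], [243, 270], [255, 265], [263, 267], [265, 264], [316, 258], [325, 253], [329, 255], [329, 249], [322, 248], [326, 242], [321, 231], [322, 222], [315, 209], [309, 210], [317, 228], [313, 239], [310, 232], [295, 238], [294, 235], [287, 237], [283, 228], [276, 229], [266, 204], [265, 207], [259, 204]]
scene green 538.5 (121, 0, 21, 58) [[122, 0], [124, 7], [121, 10], [128, 25], [125, 32], [128, 40], [132, 41], [129, 42], [130, 55], [141, 56], [133, 3]]
scene green 525.5 (98, 0, 24, 37) [[98, 0], [104, 36], [120, 35], [115, 21], [114, 0]]
scene green 2229.5 (8, 0, 85, 43) [[89, 0], [8, 7], [18, 42], [49, 40], [68, 20], [92, 20]]
```

View pics/crop1.png

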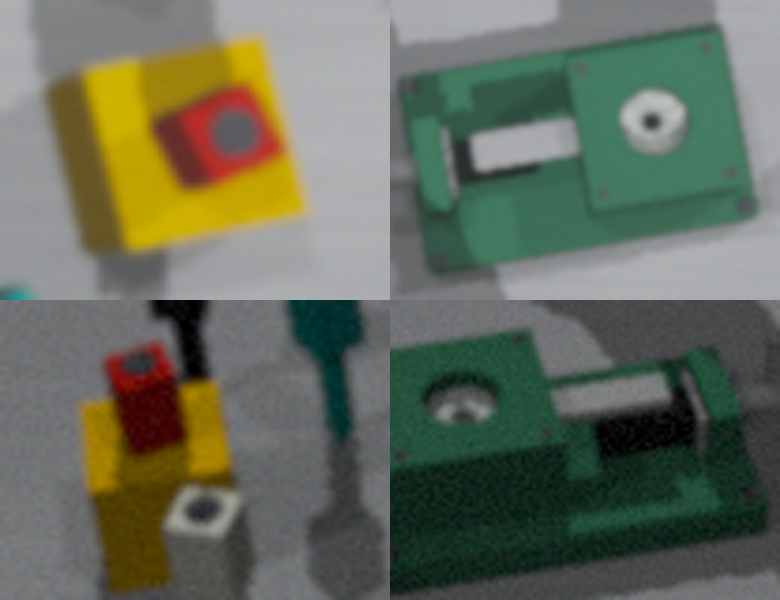

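The crop confirms the red handle with grey steel core, seated in the yellow stand. The socket is also visible as a dark spot on the well floor. I'll enlarge for subpixel marks.

```bash
python3 - <<'E'
from h import *
t=camera("top");s=camera("scene")
R=lambda c,x,y,w,h,k:cv2.resize(c["image"][y:y+h,x:x+w],None,fx=k,fy=k,interpolation=cv2.INTER_CUBIC)
A=R(t,408,236,26,20,15);B=R(t,303,196,26,20,15);C=R(s,142,188,26,20,15);D=R(s,234,210,26,20,15)
im=np.vstack([np.hstack([A,B]),np.hstack([C,D])])
for k in range(0,780,75): im[:,k]//=2
for k in range(0,600,75): im[k,:]//=2
cv2.imwrite("pics/crop2.png",im[:,:,::-1])
p=lambda l,c,uv,z:print(l,onplane(c,uv,z).round(4).tolist())
p("key top",t,[[424.3,247]],.113);p("key scene",s,[[153,192.6]],.113)
cr=np.array([(82,65),(262,35),(308,212),(128,250)],float)/6+[385,225]-.4
q=onplane(t,cr,.068);print("stand",q.mean(0),[np.degrees(np.arctan2(*(q[(i+1)%4]-q[i])[[1,0]])).round(1) for i in range(4)],np.linalg.norm(q-np.roll(q,1,0),axis=1))
cr=(np.array([(568,55),(720,25),(757,190),(597,210)],float)-[390,0])/[3.25,3.26]+[235,172]-.3
q=onplane(t,cr,.09);print("housing",q.mean(0),[np.degrees(np.arctan2(*(q[(i+1)%4]-q[i])[[1,0]])).round(1) for i in range(4)],np.linalg.norm(q-np.roll(q,1,0),axis=1))
p("well",t,[[235+264/3.25-.3,172+120/3.26-.3]],.09)
# base corners (z=.03) top-view
E
```

```text
key top [[0.481, -0.3029, 0.113]]
key scene [[0.4775, -0.3008, 0.113]]
stand [ 0.48214615 -0.30103261  0.068     ] [np.float64(-79.0), np.float64(-167.6), np.float64(103.4), np.float64(12.6)] [0.07139838 0.06985802 0.06844848 0.0696744 ]
housing [ 0.56487462 -0.07251253  0.09      ] [np.float64(-77.3), np.float64(-167.5), np.float64(98.5), np.float64(11.6)] [0.11150959 0.11009708 0.11959037 0.11212996]
well [[0.5642, -0.0681, 0.09]]
```

View pics/crop2.png

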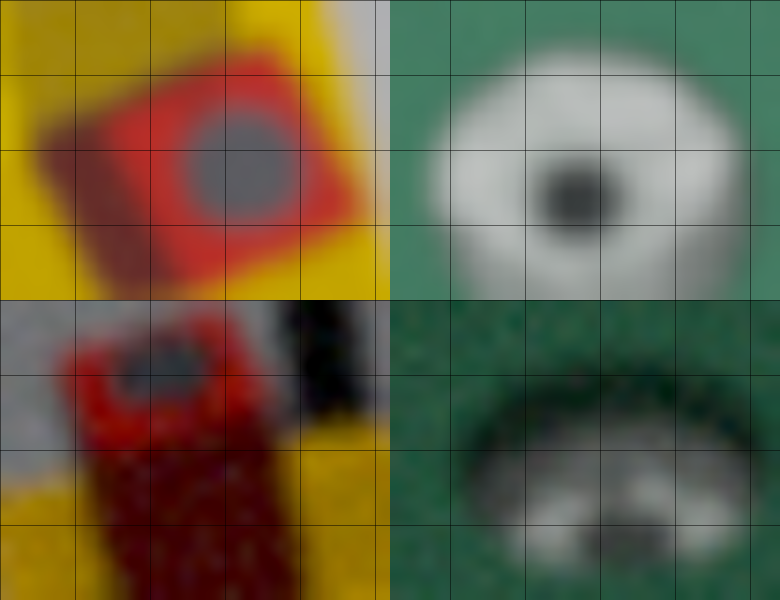

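```bash
python3 - <<'E'
from h import *
from scipy.spatial.transform import Rotation as Ro
t=camera("top");s=camera("scene")
f=lambda o,L:(np.array(L,float)+.5)/15-.5+np.array(o)
ang=lambda q:[np.degrees(np.arctan2(*(q[(i+1)%4]-q[i])[[1,0]])).round(1) for i in range(4)]
q=onplane(t,f((408,236),[(100,112),(278,42),(365,210),(185,285)]),.113);print("key",q.mean(0).round(4),ang(q),np.linalg.norm(q-np.roll(q,1,0),axis=1).round(4))
q=onplane(t,f((408,236),[(243,163)]),.113);print("key circ top",q.round(4))
q=onplane(s,f((142,188),[(160,370-300)]),.113);print("key circ scene",q.round(4))
q=onplane(s,f((142,188),[(58,55),(225,15),(270,90),(95,145)]),.113);print("key scene",q.mean(0).round(4),ang(q))
print("well top",onplane(t,f((303,196),[(196,200)]),.09).round(4),"socket top",onplane(t,f((303,196),[(190,197)]),.075).round(4))
print("socket scene",onplane(s,f((234,210),[(235,243)]),.075).round(4))
g=get_state();M=Ro.from_quat(g["ee_rot"]).as_matrix();print("tool y dir",np.degrees(np.arctan2(M[1,1],M[0,1])),M.round(3).tolist())
# dark-spot centroid
for n,c,(x,y,w,h) in(("top",t,(310,204,12,11)),("scene",s,(244,221,12,12))):
    g=cv2.cvtColor(c["image"],cv2.COLOR_RGB2GRAY)[y:y+h,x:x+w].astype(int);print(n,g.tolist())
E
```

```text
key [ 0.4824 -0.3002  0.113 ] [np.float64(-67.3), np.float64(-154.3), np.float64(113.8), np.float64(24.8)] [0.0272 0.0282 0.0267 0.0286]
key circ top [[ 0.4823 -0.3018  0.113 ]]
key circ scene [[ 0.4758 -0.303   0.113 ]]
key scene [ 0.4774 -0.3024  0.113 ] [np.float64(109.7), np.float64(27.4), np.float64(-64.0), np.float64(-157.2)]
well top [[ 0.5633 -0.0673  0.09  ]] socket top [[ 0.5663 -0.0674  0.075 ]]
socket scene [[ 0.5628 -0.0676  0.075 ]]
tool y dir 71.22342105136617 [[-0.947, 0.322, -0.0], [0.322, 0.947, -0.0], [0.0, -0.0, -1.0]]
top [[178, 181, 182, 180, 179, 181, 183, 185, 186, 185, 185, 183], [183, 182, 178, 173, 169, 168, 169, 175, 178, 179, 180, 181], [185, 179, 169, 154, 143, 138, 140, 153, 166, 173, 178, 182], [183, 174, 154, 125, 104, 97, 101, 123, 150, 170, 181, 186], [181, 169, 143, 101, 72, 66, 71, 96, 132, 163, 178, 183], [181, 169, 138, 95, 64, 59, 65, 89, 127, 158, 172, 176], [184, 173, 146, 107, 77, 70, 77, 100, 136, 162, 171, 171], [181, 177, 160, 134, 110, 102, 107, 127, 153, 169, 173, 166], [172, 174, 171, 160, 148, 142, 144, 152, 164, 169, 167, 155], [158, 163, 168, 169, 168, 165, 161, 161, 165, 162, 156, 143], [147, 150, 155, 161, 165, 164, 158, 156, 157, 154, 148, 139]]
scene [[81, 77, 86, 88, 84, 92, 104, 105, 91, 84, 84, 85], [94, 97, 104, 97, 90, 94, 114, 129, 116, 105, 101, 96], [117, 125, 123, 105, 93, 93, 111, 125, 128, 129, 121, 116], [129, 141, 120, 95, 77, 79, 84, 99, 114, 129, 140, 139], [138, 131, 108, 81, 59, 65, 66, 71, 92, 121, 131, 127], [122, 122, 92, 63, 59, 54, 59, 66, 83, 105, 113, 105], [101, 93, 89, 74, 67, 59, 66, 64, 72, 84, 88, 77], [76, 78, 77, 69, 65, 63, 63, 64, 59, 68, 67, 65], [63, 64, 65, 66, 68, 66, 67, 65, 67, 62, 69, 66], [62, 68, 66, 67, 65, 63, 68, 63, 67, 63, 64, 65], [61, 66, 65, 69, 70, 63, 64, 68, 64, 65, 63, 69], [65, 63, 67, 70, 63, 68, 65, 68, 66, 65, 67, 67]]
```

step_arm(
  moves=[
    [[0,0,10,0.049,-0.038,0.0,0],[0,0,20,0.099,-0.074,0.0,0],[0,0,30,0.149,-0.111,0.0,0],[0,0,40,0.199,-0.148,0.0,0],[0,0,43,0.249,-0.185,0.0,0]],
  ],
)

```text
time_s: 1.12
tool_pos: [0.4493, 0.4071, 0.2396]
ee_rot: [-0.212, 0.977, 0.0, 0.0]
ft_force: [-0.1, 1.3, -0.3]
opening: 0.0853
```

step_arm(
  moves=[
    [[0,0,0,0.02,-0.06,0,0],[0,0,0,0.04,-0.118,0.0,0],[0,0,0,0.04,-0.18,0.0,0],[0,0,0,0.04,-0.24,0,0],[0,0,0,0.04,-0.3,0,0]],
  ],
)

```text
time_s: 1.75
tool_pos: [0.4879, 0.1063, 0.2395]
ee_rot: [-0.21, 0.978, 0.0, 0.0]
ft_force: [1.4, 0.3, -0.2]
opening: 0.0855
```

```bash
cat > st.py <<'E'
from h import *
from scipy.spatial.transform import Rotation as Ro
def show():
    g=get_state();M=Ro.from_quat(g["ee_rot"]).as_matrix()
    print("t",g["time_s"],"pos",g["tool_pos"].round(4),"yaw_y",np.degrees(np.arctan2(M[1,1],M[0,1])).round(2),"z",M[:,2].round(4),"q",g["qpos"].round(2),"F",g["ft_force"].round(2),"M",g["moment"].round(3),"op",round(g["opening"],4));return g
if __name__=="__main__":show()
E
python3 st.py
```

```text
t 1.75 pos [0.4879 0.1063 0.2395] yaw_y 114.21 z [ 7.e-04  3.e-04 -1.e+00] q [-0.48  0.11  0.22  1.72 -0.02  1.32  1.74] F [ 1.4   0.32 -0.19] M [ 0.014 -0.071 -0.024] op 0.0855
```

step_arm(
  moves=[
    [[0,0,0,0,-0.06,0,0],[0,0,0,0,-0.12,0.0,0],[0,0,0,0,-0.18,0.0,0],[0,0,0,0,-0.24,0,0],[0,0,0,0,-0.3,0,0]],
  ],
)

```text
time_s: 2.38
tool_pos: [0.4879, -0.1935, 0.2397]
ee_rot: [-0.21, 0.978, -0.0, 0.001]
ft_force: [1.3, -0.4, -0.2]
opening: 0.0857
```

step_arm(
  moves=[
    [[0,0,0,-0.005,-0.06,0,0],[0,0,0,-0.01,-0.11,0,0],[0,0,0,-0.01,-0.11,-0.03,0],[0,0,0,-0.01,-0.11,-0.06,0],[0,0,0,-0.01,-0.11,-0.06,0]],
  ],
)

```text
time_s: 3.0
tool_pos: [0.4768, -0.3008, 0.1773]
ee_rot: [-0.21, 0.978, 0.001, -0.002]
ft_force: [-1.0, 0.6, 0.3]
opening: 0.0857
```

```bash
python3 - <<'E'
from st import *
show()
s=camera("scene");t=camera("top")
R=lambda c,x,y,w,h,k:cv2.resize(c["image"][y:y+h,x:x+w],None,fx=k,fy=k,interpolation=cv2.INTER_CUBIC)
im=np.hstack([R(s,110,140,100,100,4),R(t,370,195,100,100,4)])
cv2.imwrite("pics/crop3.png",im[:,:,::-1])
E
```

```text
t 3.0 pos [ 0.4768 -0.3008  0.1773] yaw_y 114.22 z [-0.0041  0.0019 -1.    ] q [ 0.07  0.32  0.55  1.65 -0.17  1.23  2.65] F [-1.01  0.56  0.32] M [-0.015  0.039  0.039] op 0.0857
```

View pics/crop3.png

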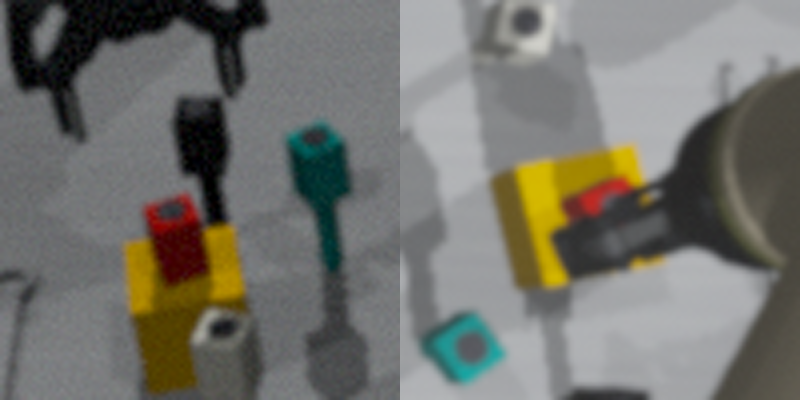

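Scene picture: open jaws above the key, left tip about (129,174), right about (168,162), and the red handle at (153,193). The jaws straddle the handle, so I'll descend.

step_arm(
  moves=[
    [[0,0,0,0.001,0,-0.03,0],[0,0,0,0.001,0.0,-0.06,0],[0,0,0,0.001,0.0,-0.08,0],[0,0,0,0.001,0,-0.092,0],[0,0,0,0.001,0,-0.092,0]],
  ],
)

```text
time_s: 3.72
tool_pos: [0.4794, -0.3017, 0.0877]
ee_rot: [-0.21, 0.978, -0.0, 0.0]
ft_force: [0.3, 1.2, 1.2]
opening: 0.0854
```

step_arm(
  moves=[
    [[0,0,0,0,0,0,0.3],[0,0,0,0,0,0,0.5],[0,0,0,0,0,0,0.7],[0,0,0,0,0,0,1],[0,0,0,0,0,0,1]],
  ],
)

```text
time_s: 4.35
tool_pos: [0.4794, -0.3019, 0.088]
ee_rot: [-0.21, 0.978, -0.0, 0.0]
ft_force: [-0.9, -0.4, 5.4]
opening: 0.0291
```

step_arm(
  moves=[
    [[0,0,0,0,0,0,1],[0,0,0,0,0,0,1],[0,0,0,0,0,0,1]],
  ],
)

```text
time_s: 4.72
tool_pos: [0.4794, -0.3019, 0.088]
ee_rot: [-0.21, 0.978, -0.0, 0.0]
ft_force: [-0.7, 0.4, 6.3]
opening: 0.0292
```

```bash
python3 st.py
```

```text
t 4.725 pos [ 0.4794 -0.3019  0.088 ] yaw_y 114.22 z [ 1.e-03 -4.e-04 -1.e+00] q [ 0.09  0.41  0.52  1.75 -0.23  1.04  2.69] F [-0.72  0.37  6.26] M [ 0.186  0.229 -0.005] op 0.0292
```

step_arm(
  moves=[
    [[0,0,0,0,0,0.02,1],[0,0,0,0,0,0.05,1],[0,0,0,0,0,0.09,1],[0,0,0,0,0,0.125,1],[0,0,0,0,0,0.125,1]],
  ],
)

```text
time_s: 5.35
tool_pos: [0.4802, -0.3026, 0.215]
ee_rot: [-0.21, 0.978, -0.001, 0.002]
ft_force: [0.4, 0.5, -2.1]
opening: 0.0294
```

step_arm(
  moves=[
    [[0,0,0,0.02,0.06,0,1],[0,0,0,0.04,0.12,0,1],[0,0,0,0.06,0.17,0,1],[0,0,0,0.07,0.19,0,1],[0,0,0,0.07,0.19,0,1]],
  ],
)

```text
time_s: 5.98
tool_pos: [0.5491, -0.1089, 0.2105]
ee_rot: [-0.212, 0.977, 0.001, -0.001]
ft_force: [-0.7, -0.0, -2.4]
opening: 0.0292
```

```bash
python3 - <<'E'
from st import *
g=show();p=g["tool_pos"]
s=camera("scene");t=camera("top")
for z in(p[2]-.084,p[2]-.02):print(proj(s,[p[0],p[1],z]),proj(t,[p[0],p[1],z]))
R=lambda c,x,y,w,h,k:cv2.resize(c["image"][y:y+h,x:x+w],None,fx=k,fy=k,interpolation=cv2.INTER_CUBIC)
u=proj(s,[p[0],p[1],p[2]-.05])[0].astype(int);v=proj(t,[p[0],p[1],p[2]-.05])[0].astype(int);print(u-25,v-25)
im=np.hstack([R(s,u[0]-25,u[1]-25,50,50,8),R(t,v[0]-25,v[1]-25,50,50,8)])
cv2.imwrite("pics/crop4.png",im[:,:,::-1])
E
```

```text
t 5.975 pos [ 0.5491 -0.1089  0.2105] yaw_y 114.49 z [-2.6e-03  7.0e-04 -1.0e+00] q [-0.23  0.27  0.45  1.61 -0.12  1.29  2.24] F [-0.7  -0.02 -2.38] M [-0.037 -0.008  0.058] op 0.0292
[[230.27789775 205.38465562]] [[335.72633045 213.04045044]]
[[228.33973983 183.17150893]] [[339.44098144 208.29013384]]
[204 168] [312 185]
```

View pics/crop4.png

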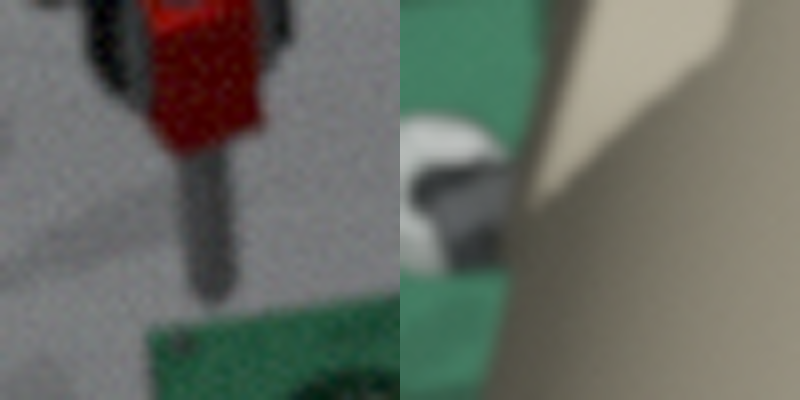

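Scene picture: the key hangs straight in the jaws, its lower end at about pixel (230.1,204.5) against (230.3,205.4) predicted. Combining both views, the socket is at about (0.565, -0.067).

step_arm(
  moves=[
    [[0,0,0,0.016,0.042,0,1],[0,0,0,0.016,0.042,-0.02,1],[0,0,0,0.016,0.042,-0.038,1],[0,0,0,0.016,0.042,-0.038,1],[0,0,0,0.016,0.042,-0.038,1]],
  ],
)

```text
time_s: 6.7
tool_pos: [0.565, -0.071, 0.1747]
ee_rot: [-0.209, 0.978, -0.0, 0.0]
ft_force: [1.2, -0.1, -1.9]
opening: 0.0293
```

```bash
python3 st.py
```

```text
t 6.7 pos [ 0.565  -0.071   0.1747] yaw_y 114.11 z [ 3.e-04 -4.e-04 -1.e+00] q [-0.27  0.32  0.42  1.64 -0.14  1.22  2.17] F [ 1.25 -0.09 -1.93] M [-0.009  0.007  0.013] op 0.0293
```

step_arm(
  moves=[
    [[0,0,0,0,0.004,-0.008,1],[0,0,0,0,0.004,-0.012,1],[0,0,0,0,0.004,-0.014,1],[0,0,0,0,0.004,-0.016,1],[0,0,0,0,0.004,-0.016,1]],
  ],
)

```text
time_s: 7.32
tool_pos: [0.565, -0.0657, 0.1582]
ee_rot: [-0.21, 0.978, -0.0, -0.0]
ft_force: [0.7, -0.4, -2.0]
opening: 0.0293
```

```bash
python3 st.py
```

```text
t 7.325 pos [ 0.565  -0.0657  0.1582] yaw_y 114.22 z [-2.e-04 -1.e-04 -1.e+00] q [-0.28  0.33  0.42  1.66 -0.14  1.18  2.17] F [ 0.7  -0.36 -2.  ] M [-0.01   0.062  0.04 ] op 0.0293
```

step_arm(
  moves=[
    [[0,0,0,0,0,-0.001,1],[0,0,0,0,0,-0.002,1],[0,0,0,0,0,-0.003,1],[0,0,0,0,0,-0.003,1]],
  ],
)

```text
time_s: 7.82
tool_pos: [0.565, -0.0658, 0.1552]
ee_rot: [-0.21, 0.978, -0.0, -0.0]
ft_force: [0.3, -0.8, -0.9]
opening: 0.029
```

```bash
python3 st.py
```

```text
t 7.825 pos [ 0.565  -0.0658  0.1552] yaw_y 114.22 z [-1.e-04 -2.e-04 -1.e+00] q [-0.27  0.33  0.42  1.66 -0.14  1.18  2.17] F [ 0.29 -0.82 -0.91] M [-0.074  0.03   0.024] op 0.029
```

step_arm(
  moves=[
    [[0,0,0,0,-0.001,0,1],[0,0,0,0,-0.001,-0.001,1],[0,0,0,0,-0.001,-0.002,1],[0,0,0,0,-0.001,-0.002,1]],
  ],
)

```text
time_s: 8.32
tool_pos: [0.5652, -0.0667, 0.1536]
ee_rot: [-0.21, 0.978, -0.0, 0.0]
ft_force: [-0.2, -0.5, 1.7]
opening: 0.0293
```

```bash
python3 st.py
```

```text
t 8.325 pos [ 0.5652 -0.0667  0.1536] yaw_y 114.22 z [ 4.e-04 -1.e-04 -1.e+00] q [-0.27  0.33  0.42  1.67 -0.14  1.17  2.17] F [-0.16 -0.49  1.71] M [-0.022  0.182 -0.047] op 0.0293
```

step_arm(
  moves=[
    [[0,0,0,-0.001,0,0,1],[0,0,-3,-0.001,0,0,1],[0,0,-6,-0.001,0,0,1],[0,0,-9,-0.001,0,0,1],[0,0,-9,-0.001,0,0,1]],
  ],
)

```text
time_s: 8.95
tool_pos: [0.5638, -0.0666, 0.153]
ee_rot: [-0.133, 0.991, -0.0, -0.0]
ft_force: [0.3, 0.2, -2.2]
opening: 0.0292
```

```bash
python3 st.py
```

```text
t 8.95 pos [ 0.5638 -0.0666  0.153 ] yaw_y 105.25 z [-5.e-04 -1.e-04 -1.e+00] q [-0.29  0.33  0.44  1.67 -0.15  1.17  2.02] F [ 0.29  0.2  -2.15] M [-0.04  -0.043  0.037] op 0.0292
```

Force vanished; the key has probably dropped free. Now gently lower.

step_arm(
  moves=[
    [[0,0,0,0,0,-0.001,1],[0,0,0,0,0,-0.002,1],[0,0,0,0,0,-0.003,1],[0,0,0,0,0,-0.003,1]],
  ],
)

```text
time_s: 9.45
tool_pos: [0.564, -0.0667, 0.1501]
ee_rot: [-0.133, 0.991, -0.0, -0.0]
ft_force: [-0.2, -0.3, -1.0]
opening: 0.0293
```

```bash
python3 st.py
```

```text
t 9.45 pos [ 0.564  -0.0667  0.1501] yaw_y 105.23 z [-3.e-04 -1.e-04 -1.e+00] q [-0.29  0.34  0.44  1.67 -0.15  1.17  2.02] F [-0.18 -0.32 -0.99] M [-0.05   0.007  0.012] op 0.0293
```

step_arm(
  moves=[
    [[0,0,0,0,0,-0.002,1],[0,0,0,0,0,-0.003,1],[0,0,0,0,0,-0.004,1],[0,0,0,0,0,-0.004,1]],
  ],
)

```text
time_s: 9.95
tool_pos: [0.564, -0.0667, 0.1462]
ee_rot: [-0.132, 0.991, -0.0, -0.0]
ft_force: [-0.4, 1.3, -0.6]
opening: 0.0292
```

```bash
python3 st.py
```

```text
t 9.95 pos [ 0.564  -0.0667  0.1462] yaw_y 105.23 z [-3.e-04 -1.e-04 -1.e+00] q [-0.29  0.34  0.44  1.68 -0.16  1.16  2.03] F [-0.36  1.32 -0.58] M [-0.052  0.022 -0.067] op 0.0292
```

step_arm(
  moves=[
    [[0,0,0,0,0,-0.002,1],[0,0,0,0,0,-0.003,1],[0,0,0,0,0,-0.0035,1],[0,0,0,0,0,-0.0035,1]],
  ],
)

```text
time_s: 10.45
tool_pos: [0.564, -0.0667, 0.1427]
ee_rot: [-0.132, 0.991, -0.0, -0.0]
ft_force: [0.1, -0.5, -1.3]
opening: 0.0286
```

```bash
python3 st.py
```

```text
t 10.45 pos [ 0.564  -0.0667  0.1427] yaw_y 105.22 z [-1.e-04 -1.e-04 -1.e+00] q [-0.29  0.34  0.44  1.68 -0.16  1.15  2.03] F [ 0.1  -0.55 -1.32] M [-0.022 -0.034 -0.026] op 0.0286
```

step_arm(
  moves=[
    [[0,0,-8,0,0,0,1],[0,0,-16,0,0,0,1],[0,0,-24,0,0,0,1],[0,0,-30,0,0,0,1],[0,0,-30,0,0,0,1]],
  ],
)

```text
time_s: 11.08
tool_pos: [0.5641, -0.0662, 0.1428]
ee_rot: [0.128, 0.992, 0.0, -0.0]
ft_force: [-0.2, 1.5, -1.5]
opening: 0.0293
```

```bash
python3 st.py
```

```text
t 11.075 pos [ 0.5641 -0.0662  0.1428] yaw_y 75.29 z [-0.e+00  3.e-04 -1.e+00] q [-0.36  0.36  0.53  1.69 -0.19  1.15  1.53] F [-0.18  1.53 -1.49] M [ 0.442 -0.01   0.016] op 0.0293
```

Side moment suggests the key axis sits about 2.7 mm off the TCP. That matches the top camera. I'll turn about the key axis instead.

step_arm(
  moves=[
    [[0,0,0,0,0.0012,0,1],[0,0,-8,0.0002,0.0017,0,1],[0,0,-16,0.0004,0.002,0,1],[0,0,-24,0.0006,0.0023,0,1],[0,0,-30,0.0007,0.0026,0,1]],
  ],
)

```text
time_s: 11.7
tool_pos: [0.5647, -0.0647, 0.1428]
ee_rot: [0.382, 0.924, -0.0, 0.0]
ft_force: [-0.0, -1.1, -1.7]
opening: 0.0294
```

```bash
python3 st.py
```

```text
t 11.7 pos [ 0.5647 -0.0647  0.1428] yaw_y 45.08 z [-1.e-04 -7.e-04 -1.e+00] q [-0.44  0.37  0.63  1.69 -0.23  1.16  1.04] F [-0.03 -1.09 -1.66] M [-0.249  0.03   0.016] op 0.0294
```

step_arm(
  moves=[
    [[0,0,-8,0.0003,-0.0002,0,1],[0,0,-16,0.0006,-0.0002,0,1],[0,0,-24,0.0009,-0.0001,0,1],[0,0,-32,0.0012,-0.0001,0,1],[0,0,-40,0.0015,0,0,1]],
  ],
)

```text
time_s: 12.32
tool_pos: [0.5662, -0.0644, 0.1428]
ee_rot: [0.675, 0.738, -0.0, 0.0]
ft_force: [-0.5, -0.7, -1.6]
opening: 0.0292
```

```bash
python3 st.py
```

```text
t 12.325 pos [ 0.5662 -0.0644  0.1428] yaw_y 5.06 z [-1.e-04 -2.e-04 -1.e+00] q [-0.54  0.41  0.76  1.69 -0.3   1.17  0.39] F [-0.47 -0.67 -1.61] M [-0.054  0.107  0.047] op 0.0292
```

step_arm(
  moves=[
    [[0,0,-8,0.0002,-0.0001,0,1],[0,0,-16,0.0005,-0.0001,0,1],[0,0,-24,0.0008,-0.0002,0,1],[0,0,-32,0.0011,-0.0003,0,1],[0,0,-40,0.0013,-0.0005,0,1]],
  ],
)

```text
time_s: 12.95
tool_pos: [0.5676, -0.0649, 0.1429]
ee_rot: [0.887, 0.462, -0.0, 0.0]
ft_force: [-0.5, -0.4, -1.5]
opening: 0.0293
```

```bash
python3 st.py
```

```text
t 12.95 pos [ 0.5676 -0.0649  0.1429] yaw_y -34.94 z [ 1.e-04 -2.e-04 -1.e+00] q [-0.63  0.45  0.91  1.69 -0.38  1.19 -0.24] F [-0.51 -0.37 -1.52] M [-0.08   0.014  0.095] op 0.0293
```

step_arm(
  moves=[
    [[0,0,-8,0.0002,-0.0002,0,1],[0,0,-16,0.0004,-0.0004,0,1],[0,0,-24,0.0006,-0.0006,0,1],[0,0,-32,0.0008,-0.0008,0,1],[0,0,-40,0.0009,-0.001,0,1]],
  ],
)

```text
time_s: 13.58
tool_pos: [0.5684, -0.0661, 0.1429]
ee_rot: [0.991, 0.131, -0.0, 0.0]
ft_force: [-1.0, -1.7, -1.4]
opening: 0.0296
```

```bash
python3 st.py
```

```text
t 13.575 pos [ 0.5684 -0.0661  0.1429] yaw_y -74.94 z [-0.e+00 -5.e-04 -1.e+00] q [-0.73  0.53  1.07  1.69 -0.49  1.22 -0.85] F [-1.01 -1.71 -1.45] M [-0.302  0.154  0.025] op 0.0296
```

step_arm(
  moves=[
    [[0,0,-5,-0.0001,-0.0006,0,1],[0,0,-10,-0.0002,-0.0009,0,1],[0,0,-15,-0.0003,-0.0011,0,1],[0,0,-20,-0.0003,-0.0013,0,1]],
  ],
)

```text
time_s: 14.08
tool_pos: [0.5682, -0.067, 0.1428]
ee_rot: [0.999, -0.042, 0.0, 0.0]
ft_force: [0.5, -0.1, -1.7]
opening: 0.0294
```

```bash
python3 st.py
```

```text
t 14.075 pos [ 0.5682 -0.067   0.1428] yaw_y -94.83 z [ 1.e-04 -1.e-04 -1.e+00] q [-0.76  0.57  1.15  1.69 -0.55  1.25 -1.15] F [ 0.49 -0.07 -1.72] M [-0.033  0.031  0.106] op 0.0294
```

step_arm(
  moves=[
    [[0,0,-3,0,-0.0001,0,1],[0,0,-6,0,-0.0002,0,1],[0,0,-6,0,-0.0002,0,1]],
  ],
)

```text
time_s: 14.45
tool_pos: [0.5682, -0.0673, 0.1428]
ee_rot: [0.996, -0.093, 0.0, 0.0]
ft_force: [0.2, -0.2, -1.3]
opening: 0.0292
```

```bash
python3 st.py
```

```text
t 14.45 pos [ 0.5682 -0.0673  0.1428] yaw_y -100.68 z [ 1.e-04 -2.e-04 -1.e+00] q [-0.77  0.59  1.17  1.69 -0.57  1.25 -1.23] F [ 0.15 -0.2  -1.27] M [-0.017  0.076  0.058] op 0.0292
```

step_arm(
  moves=[
    [[0,0,-3,0,-0.0001,0,1],[0,0,-6,0,-0.0002,0,1],[0,0,-6,0,-0.0002,0,1]],
  ],
)

```text
time_s: 14.82
tool_pos: [0.5682, -0.0675, 0.1428]
ee_rot: [0.989, -0.145, 0.0, 0.0]
ft_force: [-0.4, -0.4, -0.9]
opening: 0.0293
```

```bash
python3 st.py
```

```text
t 14.825 pos [ 0.5682 -0.0675  0.1428] yaw_y -106.66 z [ 1.e-04 -2.e-04 -1.e+00] q [-0.79  0.6   1.2   1.69 -0.59  1.26 -1.32] F [-0.37 -0.39 -0.86] M [-0.046  0.124  0.016] op 0.0293
```

step_arm(
  moves=[
    [[0,0,-3,0,-0.0001,0,1],[0,0,-5,0,-0.0002,0,1],[0,0,-5,0,-0.0002,0,1]],
  ],
)

```text
time_s: 15.2
tool_pos: [0.5681, -0.0676, 0.1428]
ee_rot: [0.982, -0.188, 0.0, 0.0]
ft_force: [-1.7, -0.6, 0.2]
opening: 0.029
```

```bash
python3 st.py
```

```text
t 15.2 pos [ 0.5681 -0.0676  0.1428] yaw_y -111.72 z [ 0.e+00 -1.e-04 -1.e+00] q [-0.79  0.62  1.22  1.69 -0.6   1.27 -1.4 ] F [-1.75 -0.63  0.21] M [-0.128  0.19   0.023] op 0.029
```

step_arm(
  moves=[
    [[0,0,-2,-0.0003,-0.0001,0,1],[0,0,-5,-0.0005,-0.0002,0,1],[0,0,-5,-0.0005,-0.0002,0,1]],
  ],
)

```text
time_s: 15.58
tool_pos: [0.5678, -0.0678, 0.1428]
ee_rot: [0.973, -0.232, 0.0, 0.0]
ft_force: [1.5, -0.2, -1.2]
opening: 0.0293
```

```bash
python3 st.py
```

```text
t 15.575 pos [ 0.5678 -0.0678  0.1428] yaw_y -116.79 z [ 4.e-04 -3.e-04 -1.e+00] q [-0.8   0.63  1.24  1.69 -0.62  1.28 -1.47] F [ 1.48 -0.18 -1.19] M [-0.106 -0.157 -0.019] op 0.0293
```

step_arm(
  moves=[
    [[0,0,-3,0,-0.0001,0,1],[0,0,-5,0,-0.0001,0,1],[0,0,-5,0,-0.0001,0,1]],
  ],
)

```text
time_s: 15.95
tool_pos: [0.5677, -0.0678, 0.1428]
ee_rot: [0.962, -0.274, 0.0, 0.0]
ft_force: [-0.6, -0.3, -0.6]
opening: 0.0296
```

```bash
python3 st.py
```

```text
t 15.95 pos [ 0.5677 -0.0678  0.1428] yaw_y -121.75 z [ 2.e-04 -2.e-04 -1.e+00] q [-0.81  0.64  1.25  1.69 -0.64  1.28 -1.55] F [-0.57 -0.26 -0.57] M [-0.135 -0.094  0.074] op 0.0296
```

step_arm(
  moves=[
    [[0,0,-3,0,-0.0001,0,1],[0,0,-5,0,-0.0001,0,1],[0,0,-5,0,-0.0001,0,1]],
  ],
)

```text
time_s: 16.32
tool_pos: [0.5676, -0.068, 0.1428]
ee_rot: [0.949, -0.315, 0.0, 0.0]
ft_force: [0.3, -0.8, -0.5]
opening: 0.0297
```

```bash
python3 st.py
```

```text
t 16.325 pos [ 0.5676 -0.068   0.1428] yaw_y -126.75 z [-0.e+00 -2.e-04 -1.e+00] q [-0.82  0.66  1.27  1.69 -0.65  1.29 -1.62] F [ 0.33 -0.79 -0.47] M [-0.15  -0.015  0.074] op 0.0297
```

step_arm(
  moves=[
    [[0,0,-3,0,-0.0001,0,1],[0,0,-6,0,-0.0001,0,1],[0,0,-6,0,-0.0001,0,1]],
  ],
)

```text
time_s: 16.7
tool_pos: [0.5676, -0.0681, 0.1428]
ee_rot: [0.931, -0.364, 0.0, 0.0]
ft_force: [-0.2, -0.5, 0.8]
opening: 0.0293
```

```bash
python3 st.py
```

```text
t 16.7 pos [ 0.5676 -0.0681  0.1428] yaw_y -132.72 z [-1.e-04 -3.e-04 -1.e+00] q [-0.82  0.67  1.3   1.69 -0.67  1.3  -1.71] F [-0.22 -0.53  0.78] M [-0.163  0.128 -0.016] op 0.0293
```

step_arm(
  moves=[
    [[0,0,-3,-0.0001,-0.0001,0,1],[0,0,-5,-0.0002,-0.0001,0,1],[0,0,-5,-0.0002,-0.0001,0,1]],
  ],
)

```text
time_s: 17.08
tool_pos: [0.5674, -0.0682, 0.1428]
ee_rot: [0.914, -0.405, 0.0, 0.0]
ft_force: [-0.6, -0.7, 0.2]
opening: 0.0291
```

```bash
python3 - <<'E'
from st import *
show()
s=camera("scene");t=camera("top")
R=lambda c,x,y,w,h:cv2.resize(c["image"][y:y+h,x:x+w],(390,300),interpolation=cv2.INTER_CUBIC)
im=np.hstack([R(s,230,175,104,80),R(t,235,172,120,92)])
cv2.imwrite("pics/crop5.png",im[:,:,::-1])
E
```

```text
t 17.075 pos [ 0.5674 -0.0682  0.1428] yaw_y -137.73 z [ 0.e+00 -2.e-04 -1.e+00] q [-0.83  0.69  1.31  1.69 -0.69  1.31 -1.78] F [-0.63 -0.68  0.24] M [-0.245  0.104  0.006] op 0.0291
```

View pics/crop5.png

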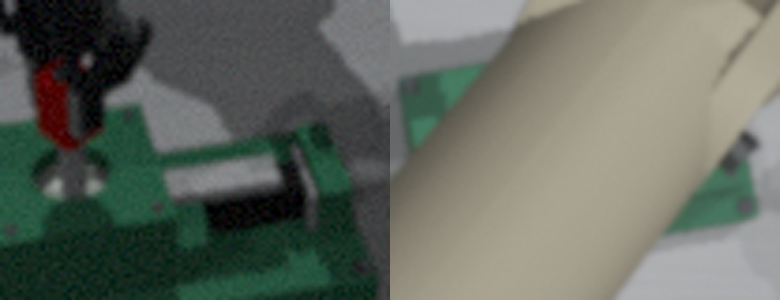

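The key stands in the well with the handle in the jaws. The strap edge sits about 2 px (about 6 mm) lower than at the start, so it is near its end. I'll go on in small steps.

step_arm(
  moves=[
    [[0,0,-2,-0.0001,-0.0001,0,1],[0,0,-4,-0.0001,-0.0002,0,1],[0,0,-4,-0.0001,-0.0002,0,1]],
  ],
)

```text
time_s: 17.55
tool_pos: [0.5673, -0.0683, 0.1428]
ee_rot: [0.899, -0.437, 0.0, 0.0]
ft_force: [-0.9, -0.1, -0.1]
opening: 0.0292
```

```bash
python3 st.py
```

```text
t 17.55 pos [ 0.5673 -0.0683  0.1428] yaw_y -141.82 z [ 0.e+00 -1.e-04 -1.e+00] q [-0.83  0.7   1.33  1.69 -0.7   1.32 -1.84] F [-0.89 -0.05 -0.08] M [-0.214  0.206  0.043] op 0.0292
```

step_arm(
  moves=[
    [[0,0,-2,-0.0001,-0.0001,0,1],[0,0,-4,-0.0002,-0.0002,0,1],[0,0,-4,-0.0002,-0.0002,0,1]],
  ],
)

```text
time_s: 17.92
tool_pos: [0.5672, -0.0685, 0.1428]
ee_rot: [0.884, -0.468, 0.0, 0.0]
ft_force: [-1.0, -0.3, 0.9]
opening: 0.0294
```

```bash
python3 st.py
```

```text
t 17.925 pos [ 0.5672 -0.0685  0.1428] yaw_y -145.82 z [ 1.e-04 -1.e-04 -1.e+00] q [-0.84  0.71  1.34  1.69 -0.72  1.33 -1.9 ] F [-1.02 -0.33  0.94] M [-0.121  0.125  0.023] op 0.0294
```

step_arm(
  moves=[
    [[0,0,-2,-0.0003,-0.0002,0,1],[0,0,-3,-0.0004,-0.0002,0,1],[0,0,-3,-0.0004,-0.0002,0,1]],
  ],
)

```text
time_s: 18.3
tool_pos: [0.5669, -0.0686, 0.1428]
ee_rot: [0.871, -0.491, 0.0, -0.0]
ft_force: [-0.0, -1.0, 0.3]
opening: 0.029
```

```bash
python3 st.py
```

```text
t 18.3 pos [ 0.5669 -0.0686  0.1428] yaw_y -148.79 z [ 2.e-04 -0.e+00 -1.e+00] q [-0.84  0.72  1.35  1.7  -0.73  1.33 -1.95] F [-0.03 -0.99  0.31] M [-0.001 -0.195  0.037] op 0.029
```

step_arm(
  moves=[
    [[0,0,-2,-0.0001,-0.0001,0,1],[0,0,-3,-0.0001,-0.0001,0,1],[0,0,-3,-0.0001,-0.0001,0,1]],
  ],
)

```text
time_s: 18.68
tool_pos: [0.5668, -0.0687, 0.1428]
ee_rot: [0.858, -0.513, 0.0, -0.0]
ft_force: [1.0, 1.1, -0.0]
opening: 0.0294
```

```bash
python3 st.py
```

```text
t 18.675 pos [ 0.5668 -0.0687  0.1428] yaw_y -151.79 z [ 2.e-04 -1.e-04 -1.e+00] q [-0.84  0.73  1.36  1.7  -0.74  1.34 -1.99] F [ 1.04  1.1  -0.01] M [ 0.133 -0.343  0.031] op 0.0294
```

step_arm(
  moves=[
    [[0,0,-2,0.0003,0,0,1],[0,0,-3,0.0003,0,0,1],[0,0,-3,0.0003,0,0,1]],
  ],
)

```text
time_s: 19.05
tool_pos: [0.5669, -0.0688, 0.1428]
ee_rot: [0.844, -0.536, -0.0, 0.0]
ft_force: [-0.2, -0.2, 1.4]
opening: 0.0294
```

```bash
python3 st.py
```

```text
t 19.05 pos [ 0.5669 -0.0688  0.1428] yaw_y -154.8 z [-2.e-04 -1.e-04 -1.e+00] q [-0.84  0.74  1.37  1.69 -0.75  1.35 -2.04] F [-0.17 -0.18  1.36] M [0.09  0.054 0.03 ] op 0.0294
```

step_arm(
  moves=[
    [[0,0,-2,-0.0001,-0.0001,0,1],[0,0,-3,-0.0001,-0.0001,0,1],[0,0,-3,-0.0001,-0.0001,0,1]],
  ],
)

```text
time_s: 19.42
tool_pos: [0.5668, -0.0689, 0.1427]
ee_rot: [0.83, -0.558, -0.0, 0.0]
ft_force: [-0.5, 0.7, 0.1]
opening: 0.0294
```

```bash
python3 - <<'E'
from st import *
show()
s=camera("scene")
R=lambda c,x,y,w,h:cv2.resize(c["image"][y:y+h,x:x+w],(780,600),interpolation=cv2.INTER_CUBIC)
cv2.imwrite("pics/crop6.png",R(s,220,170,104,80)[:,:,::-1])
E
```

```text
t 19.425 pos [ 0.5668 -0.0689  0.1427] yaw_y -157.79 z [-1.e-04 -1.e-04 -1.e+00] q [-0.85  0.75  1.38  1.7  -0.76  1.35 -2.08] F [-0.49  0.67  0.09] M [0.142 0.134 0.15 ] op 0.0294
```

View pics/crop6.png

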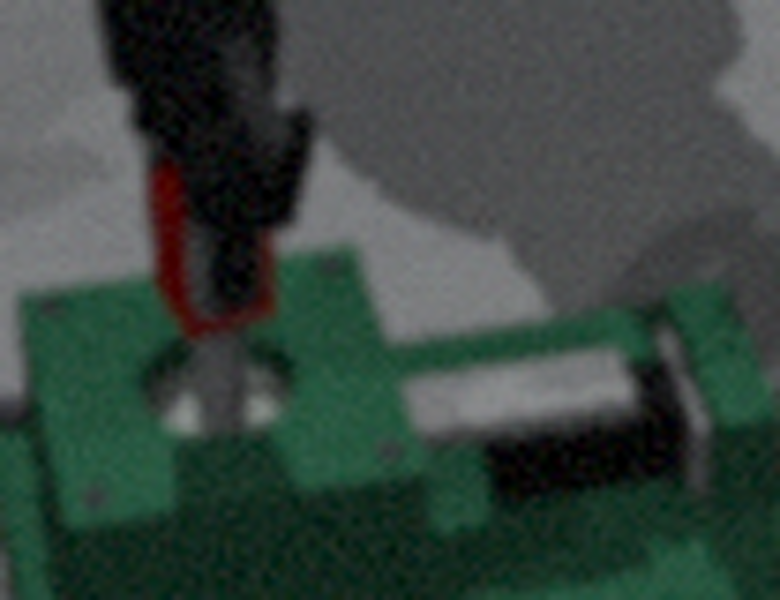

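The strap now lies on the segment with no gap (strap edge about row 415/7.5+170 = 225, segment directly below it). Mz has jumped to 0.15 N m, so this is probably the stop. I'll confirm with a small nudge.

step_arm(
  moves=[
    [[0,0,-1.5,0,0,0,1],[0,0,-1.5,0,0,0,1]],
  ],
)

```text
time_s: 19.73
tool_pos: [0.5668, -0.0689, 0.1427]
ee_rot: [0.823, -0.569, -0.0, 0.0]
ft_force: [-1.1, 1.4, 0.7]
opening: 0.0292
```

```bash
python3 st.py
```

```text
t 19.725 pos [ 0.5668 -0.0689  0.1427] yaw_y -159.31 z [-1.e-04 -0.e+00 -1.e+00] q [-0.85  0.75  1.39  1.7  -0.76  1.36 -2.1 ] F [-1.12  1.37  0.67] M [0.118 0.199 0.121] op 0.0292
```

step_arm(
  moves=[
    [[0,0,-1.5,-0.0003,0.0002,0,1],[0,0,-1.5,-0.0003,0.0002,0,1]],
  ],
)

```text
time_s: 19.98
tool_pos: [0.5666, -0.0688, 0.1427]
ee_rot: [0.815, -0.579, 0.0, 0.0]
ft_force: [-0.1, -0.4, -0.3]
opening: 0.029
```

```bash
python3 st.py
```

```text
t 19.975 pos [ 0.5666 -0.0688  0.1427] yaw_y -160.81 z [ 2.e-04 -3.e-04 -1.e+00] q [-0.85  0.76  1.39  1.7  -0.77  1.36 -2.13] F [-0.14 -0.43 -0.28] M [ 0.02  -0.04   0.198] op 0.029
```

Moment keeps rising to 0.2 N m, so the screw is against its stop. I'll back off within the hex play and lift out.

step_arm(
  moves=[
    [[0,0,5,0,0,0,1],[0,0,9,0,0,0,1],[0,0,9,0,0,0.01,1],[0,0,9,0,0,0.03,1],[0,0,9,0,0,0.06,1]],
  ],
)

```text
time_s: 20.6
tool_pos: [0.5662, -0.0689, 0.2045]
ee_rot: [0.858, -0.514, -0.0, 0.0]
ft_force: [-0.1, 0.2, 0.5]
opening: 0.0289
```

step_arm(
  moves=[
    [[0,0,0,0,0,0.015,1],[0,0,10,0,0,0.02,1],[0,0,20,-0.01,-0.03,0.02,1],[0,0,30,-0.02,-0.06,0.02,1],[0,0,40,-0.03,-0.09,0.02,1]],
  ],
)

```text
time_s: 21.22
tool_pos: [0.536, -0.1598, 0.2234]
ee_rot: [0.982, -0.187, 0.0, -0.0]
ft_force: [0.2, 0.0, -1.7]
opening: 0.0293
```

step_arm(
  moves=[
    [[0,0,10,-0.01,-0.03,0,1],[0,0,20,-0.02,-0.06,0,1],[0,0,30,-0.03,-0.09,0,1],[0,0,40,-0.04,-0.11,0,1],[0,0,50,-0.05,-0.13,0,1]],
  ],
)

```text
time_s: 21.85
tool_pos: [0.4857, -0.2899, 0.2234]
ee_rot: [0.969, 0.246, 0.0, 0.0]
ft_force: [0.8, 0.6, -1.2]
opening: 0.029
```

step_arm(
  moves=[
    [[0,0,10,0,0,0,1],[0,0,20,0,0,0,1],[0,0,30,0,0,0,1],[0,0,40,0,0,0,1],[0,0,50,0,0,0,1]],
  ],
)

```text
time_s: 22.48
tool_pos: [0.486, -0.2892, 0.2233]
ee_rot: [0.775, 0.632, -0.0, -0.0]
ft_force: [-0.0, -1.2, -1.2]
opening: 0.0291
```

step_arm(
  moves=[
    [[0,0,10,0,0,0,1],[0,0,20,0,0,0,1],[0,0,30,0,0,0,1],[0,0,32,0,0,0,1],[0,0,32,0,0,0,1]],
  ],
)

```text
time_s: 23.1
tool_pos: [0.4863, -0.289, 0.223]
ee_rot: [0.573, 0.819, -0.0, -0.0]
ft_force: [-0.5, -0.2, -2.0]
opening: 0.0293
```

```bash
python3 st.py
```

```text
t 23.1 pos [ 0.4863 -0.289   0.223 ] yaw_y 20.01 z [-1.e-04 -0.e+00 -1.e+00] q [-0.12  0.32  0.76  1.59 -0.22  1.32  1.02] F [-0.45 -0.24 -1.97] M [0.039 0.013 0.005] op 0.0293
```

step_arm(
  moves=[
    [[0,0,0,-0.005,-0.01,0,1],[0,0,0,-0.005,-0.01,-0.03,1],[0,0,0,-0.005,-0.01,-0.058,1],[0,0,0,-0.005,-0.01,-0.058,1],[0,0,0,-0.005,-0.01,-0.058,1]],
  ],
)

```text
time_s: 23.72
tool_pos: [0.4817, -0.2996, 0.1659]
ee_rot: [0.573, 0.82, -0.0, 0.001]
ft_force: [0.0, -0.1, -0.9]
opening: 0.0296
```

```bash
python3 - <<'E'
from st import *
show()
s=camera("scene");t=camera("top")
R=lambda c,x,y,w,h:cv2.resize(c["image"][y:y+h,x:x+w],(390,300),interpolation=cv2.INTER_CUBIC)
im=np.hstack([R(s,115,155,78,60),R(t,235,172,120,92)])
cv2.imwrite("pics/crop7.png",im[:,:,::-1])
E
```

```text
t 23.725 pos [ 0.4817 -0.2996  0.1659] yaw_y 20.15 z [ 7.e-04 -9.e-04 -1.e+00] q [-0.09  0.37  0.75  1.67 -0.26  1.21  1.07] F [ 0.04 -0.09 -0.86] M [ 0.047 -0.044 -0.007] op 0.0296
```

View pics/crop7.png

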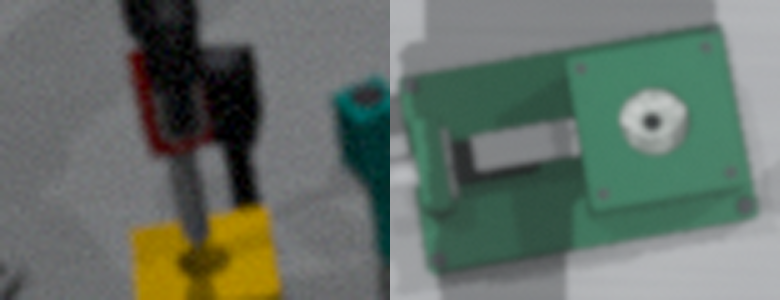

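Left: the key tip (crop 200,240) is right above the stand's hole (205,262). Right: gauge and segment in place with the socket free. I'll lower the key.

step_arm(
  moves=[
    [[0,0,0,0,0,-0.015,1],[0,0,0,0,0,-0.03,1],[0,0,0,0,0,-0.045,1],[0,0,0,0,0,-0.06,1],[0,0,0,0,0,-0.06,1]],
  ],
)

```text
time_s: 24.45
tool_pos: [0.4806, -0.2981, 0.1031]
ee_rot: [0.572, 0.82, -0.0, -0.002]
ft_force: [0.1, -0.2, -1.7]
opening: 0.0293
```

step_arm(
  moves=[
    [[0,0,0,0,0,-0.008,1],[0,0,0,0,0,-0.014,1],[0,0,0,0,0,-0.0165,1],[0,0,0,0,0,-0.0165,1]],
  ],
)

```text
time_s: 24.95
tool_pos: [0.4816, -0.2988, 0.0884]
ee_rot: [0.572, 0.82, 0.0, 0.0]
ft_force: [0.0, -0.7, -1.5]
opening: 0.0294
```

```bash
python3 st.py
```

```text
t 24.95 pos [ 0.4816 -0.2988  0.0884] yaw_y 20.22 z [ 1.e-04 -0.e+00 -1.e+00] q [-0.05  0.45  0.71  1.75 -0.33  1.06  1.12] F [ 0.   -0.66 -1.54] M [ 0.034 -0.009  0.02 ] op 0.0294
```

step_arm(
  moves=[
    [[0,0,0,0,0,-0.0007,1],[0,0,0,0,0,-0.0007,1]],
  ],
)

```text
time_s: 25.2
tool_pos: [0.4817, -0.2989, 0.088]
ee_rot: [0.572, 0.82, 0.0, 0.0]
ft_force: [-1.3, 0.0, 2.6]
opening: 0.0291
```

step_arm(
  moves=[
    [[0,0,0,0,0,-0.0005,1],[0,0,0,0,0,-0.0005,1]],
  ],
)

```text
time_s: 25.45
tool_pos: [0.4817, -0.2989, 0.0879]
ee_rot: [0.572, 0.82, 0.0, 0.0]
ft_force: [-3.5, 1.4, 8.8]
opening: 0.0294
```

Seated on the stand. Now open and rise.

step_arm(
  moves=[
    [[0,0,0,0,0,0.0005,0.8],[0,0,0,0,0,0.0005,0.5],[0,0,0,0,0,0.0005,0.2],[0,0,0,0,0,0.0005,0],[0,0,0,0,0,0.0005,0]],
  ],
)

```text
time_s: 26.08
tool_pos: [0.4816, -0.2987, 0.0875]
ee_rot: [0.572, 0.82, -0.0, -0.0]
ft_force: [-0.2, 0.8, 0.7]
opening: 0.0853
```

step_arm(
  moves=[
    [[0,0,0,0,0,0,0],[0,0,0,0,0,0.01,0],[0,0,0,0,0,0.04,0],[0,0,0,0,0,0.09,0],[0,0,0,0,0,0.14,0]],
  ],
)

```text
time_s: 26.7
tool_pos: [0.4812, -0.2988, 0.2297]
ee_rot: [0.572, 0.82, -0.0, 0.0]
ft_force: [1.3, 0.2, -0.2]
opening: 0.0852
```

step_arm(
  moves=[
    [[0,0,0,0,0.05,0,0],[0,0,0,0,0.11,0,0],[0,0,0,0,0.17,0,0],[0,0,0,0,0.23,0,0],[0,0,0,0,0.29,0,0]],
  ],
)

```text
time_s: 27.32
tool_pos: [0.4814, -0.007, 0.2286]
ee_rot: [0.572, 0.82, 0.001, 0.0]
ft_force: [0.9, 0.8, -0.4]
opening: 0.0854
```

step_arm(
  moves=[
    [[0,0,0,0,0.06,0,0],[0,0,0,0,0.12,0,0],[0,0,0,0,0.18,0,0],[0,0,0,0,0.24,0,0],[0,0,0,0,0.24,0,0]],
  ],
)

```text
time_s: 27.95
tool_pos: [0.48, 0.2371, 0.2276]
ee_rot: [0.568, 0.823, 0.0, -0.001]
ft_force: [0.3, -0.4, -0.4]
opening: 0.0853
```

```bash
python3 - <<'E'
from st import *
show()
s=camera("scene");t=camera("top")
R=lambda c,x,y,w,h:cv2.resize(c["image"][y:y+h,x:x+w],(390,300),interpolation=cv2.INTER_CUBIC)
im=np.vstack([np.hstack([R(t,385,225,65,50),R(t,235,172,120,92)]),np.hstack([R(s,125,180,78,60),R(s,230,195,104,80)])])
cv2.imwrite("pics/crop8.png",im[:,:,::-1])
E
```

```text
t 27.95 pos [0.48   0.2371 0.2276] yaw_y 20.73 z [-6.e-04  1.e-03 -1.e+00] q [-0.86  0.2   0.4   1.65 -0.08  1.31 -0.08] F [ 0.27 -0.42 -0.39] M [-0.016 -0.024 -0.012] op 0.0853
```

View pics/crop8.png

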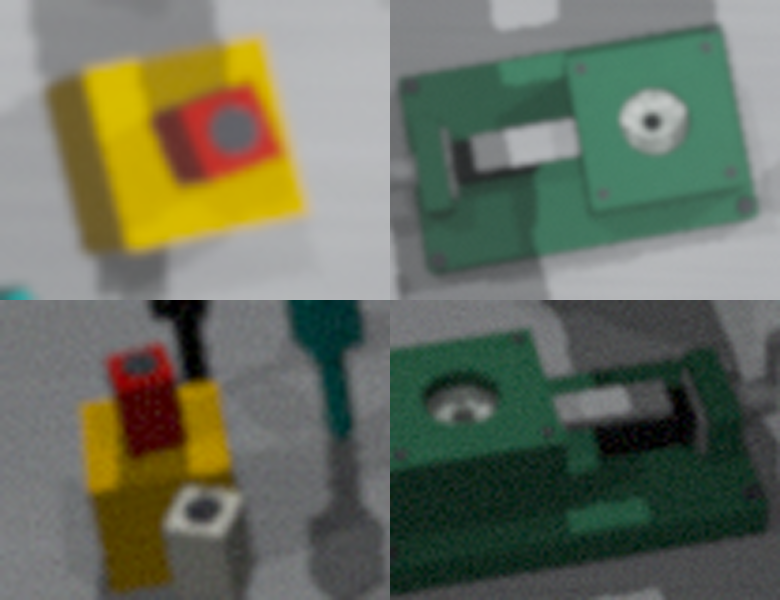

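```bash
python3 - <<'E'
from st import *
a=cv2.cvtColor(cv2.imread("pics/scene0.png"),6).astype(int);b=cv2.cvtColor(camera("scene")["image"],7).astype(int)
for x in(290,297,303,306):print(x,[int(v) for v in a[208:234,x-1:x+2].mean(1)],[int(v) for v in b[208:234,x-1:x+2].mean(1)],sep="\n")
c,sn=np.cos(np.radians(12)),np.sin(np.radians(12));cc=camera("scene")
print(proj(cc,[[.53,.06,.064],[.53,.06,.058]]))
E
```

```text
290
[75, 74, 76, 78, 78, 68, 64, 77, 106, 124, 127, 127, 125, 128, 122, 99, 71, 52, 25, 3, 11, 0, 5, 8, 9, 3]
[78, 74, 76, 73, 63, 48, 36, 31, 38, 69, 105, 129, 130, 130, 132, 133, 125, 98, 71, 45, 26, 8, 6, 10, 5, 5]
297
[75, 74, 71, 69, 62, 63, 82, 109, 123, 126, 125, 123, 126, 118, 95, 68, 53, 29, 10, 6, 10, 6, 1, 7, 2, 7]
[77, 76, 75, 60, 44, 42, 35, 41, 48, 66, 77, 76, 77, 77, 76, 75, 74, 62, 46, 27, 10, 7, 2, 2, 4, 11]
303
[74, 68, 61, 46, 35, 44, 57, 72, 84, 88, 99, 109, 107, 92, 67, 48, 34, 19, 9, 2, 8, 6, 8, 5, 10, 12]
[74, 73, 62, 46, 40, 35, 36, 41, 44, 52, 47, 48, 61, 62, 72, 67, 64, 46, 29, 12, 9, 8, 9, 9, 4, 17]
306
[74, 66, 58, 36, 37, 40, 41, 42, 41, 38, 27, 27, 20, 26, 23, 23, 19, 8, 5, 7, 8, 0, 11, 6, 2, 18]
[75, 68, 59, 46, 34, 38, 45, 42, 39, 31, 21, 8, 4, 12, 18, 14, 13, 13, 5, 16, 4, 2, 6, 2, 13, 16]
[[303.0655115  218.7400815 ]
 [303.01309546 220.62090934]]
```

The strap edge moved about 2 px, against 1.9 px predicted for the full 6 mm. Handing in.

```bash
python3 -c "
from plant import sign_off;print(sign_off())"
```

```text
the job is handed in; nothing more can be done
None
```

The job is handed in at about 28 s of the 72 s: the clamp screw is at its stop, the strap is down on the segment, and the key is back in its stand.

- **Insertion:** I took the red-handled steel key and found the socket at about (0.566, -0.066). The feeling push stayed under about 4 N, and the key went about 16 mm into the socket.
- **Turning:** I turned the screw clockwise in a single grip, so no fresh grips were needed. I stopped when the moment rose from about 0.04 N m to 0.12–0.2 N m. Then I backed off within the hex play, lifted out, lowered the key until it pressed on the stand with about 10 N, and let go.
- **Last checks:** The key stands upright and fully down, where it was at the start. In the scene view the strap edge sank about 2 px, against 1.9 px predicted for the full 6 mm. The segment is in place, and the gripper is open and clear.
- **Disagreements:**
  - The two cameras differed by up to about 6 mm in x. I settled this from the side forces on the key, which agreed with the top view.
  - The stop came about 7–9° later than I estimated. The single moment readings were noisy, by about 0.04 N m.
  - The handle seems to have slipped about 3° in the jaws at the stop, which fits the stop having been reached.
- **Not checked:** I did not measure the insulator, jar, can, spare, wrench or pin again. The arm went nowhere near them.

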